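# Rock the tight stopper out of the varnish jar

## Task

Open the blue varnish jar for the violin maker: its stopper is stuck, so rock it side to side along its long grip while lifting lightly until it comes free, and do not let the jar be pulled up out of its wooden foot. Then set the stopper down in the plywood tray without dropping it, let go, and leave the white jar and the hand tools where they are.

Things in the scene. Friction and masses are not known exactly. Their poses are not given: they have to be found in the camera images.
- jar (a joint): How far (m) the blue jar has been lifted in its foot: 0 = fully down (the start), grows upward. It slides up and down only, cannot turn or tip. About 18 N of pull lifts it (1.6 kg); let go, it sinks back. Pulling the stopper straight would take over 30 N, so the jar would come up with it; it must never rise more than 8 mm.
- jar_rim (a point): Centre of the rim of the blue stoneware jar's neck, about 150 mm above the bench (moves with the jar). z up; y is the direction in which the stopper rocks, along the long side of its grip. The jar is 84 mm across, its neck 50 mm, the bore 38 mm.
- stopper: Stopper, 74 mm tall, 60 g. Origin at the centre of its foot, z up. Cork shank 24 mm wide at the foot, 32 mm at 30 mm; pale wooden collar 36 mm wide to 35 mm; pale wooden rectangular grip from 35 to 74 mm, 38 mm long (y), 20 mm thick (x). Seated: upright, foot 22 mm below the rim, y along the rim's y. Keep the fingertips about 12 mm above the rim so they clear it when rocking.
- stopper_top (a point): Centre of the top face of the stopper's grip, 74 mm above the stopper's origin along its z.
- foot: Fixed dark wooden disc, 120 mm wide, 40 mm high, in whose well the blue jar stands. Origin at the centre of its underside, on the bench.
- tray: Fixed open plywood tray with grey felt floor, 150 mm (its x) by 130 mm (its y) outside, walls 6 mm thick and 26 mm high, floor 6 mm above the bench. Origin at the centre of its underside.
- spare_jar: White stoneware jar with a red band and a short round cork, loose, 84 mm across, 167 mm tall, 0.9 kg: leave alone. Origin at the centre of its underside.
- gouge_a: Nearest the middle of three loose gouges with a wooden handle lying on the bench to the robot's right, about 230 mm long, 29 mm thick: leave alone. Origin on the bench under its handle.
- thumb_plane: Loose small brass plane, 50 x 22 x 28 mm, on the bench to the robot's left: leave alone. Origin at the centre of its underside.
- spool_clamp: Loose wooden spool clamp standing upright, 36 mm wide, 66 mm tall, on the robot's right: leave alone. Origin at the centre of its underside.
- jar_grip (a point): Point on the axis 10 mm below the rim. Here sprung cork linings press the shank on its +y and -y sides, 13 mm off the axis, some 27 N each. Tilting the stopper about this point's x axis, 0.25 rad each way at most, makes them slip; lifting up to 4 mm during each full swing then walks it out with little pull. They let go once it has risen about 13 mm.
- gouge_b: Middle one of the three loose gouges on the robot's right, wooden handle, 210 to 240 mm long, 29 mm thick: leave alone. Origin on the bench under its handle.
- gouge_c: Outermost of the three loose gouges on the robot's right, wooden handle, 210 to 240 mm long, 29 mm thick: leave alone. Origin on the bench under its handle.
Not all that is in view belongs to the job. There is more than one size of the tray; the job needs the smaller. What is shaped like the foot but purple is not meant.

How it is judged:
By the outcome, as a careful person would: the job done as asked, in the order asked, and still so for the second after the job is handed in, with the robot touching nothing.
It also fails if it takes over 54 s, if anything falls off the work surface, if the arm or the gripper's body presses on something with over 40 N, if the wrist force passes 120 N, or if a joint passes its speed limit or range.

## Robot

A 6-joint arm with a two-finger parallel gripper is mounted at the origin on the work surface. World frame = base frame: x ahead of the robot, y to its left, z up, the work surface at z = 0. Lengths are in m, angles in rad, forces in N, time in s.
With the tool pointing down it reaches from about 0.225 to 0.875 m from the base axis. Payload 3.4 kg.
Tool frame: the origin (TCP) lies at the very end of the fingers, on their centre line; the grasp point (between the pads) lies behind it (manip.grasp_offset is the z of the grasp point in the tool frame, in m); z points along the fingers, y is the line along which they close (so a half turn about z gives the same grasp; the last joint's range is limited). The gripper opens to 85 mm and grips with 20 to 120 N. Pads are 22 mm wide; open, the fingers measure 114 mm over their backs; the gripper's body (76 mm by 85 mm) begins 54 mm behind the grasp point. The pads swing forward as they close: fully open they stand 13 mm farther back than shut.
Start: joints at [-1.419, 0.276, 1.505, -0, 1.361, -0.121], TCP at [0.155, -0.554, 0.231] pointing down, gripper open.
Joint ranges: [-2.89, 2.89], [-0.75, 2.08], [0.22, 2.7], [-1.18, 4.32], [0.11, 2.71], [-2.7, 2.7]. Speed limits (rad/s): [2.57, 2.57, 3.14, 3.14, 3.14, 3.14].

## Interface

Orientations are given as a unit quaternion [w, x, y, z].
In Python, from rig import manip gives the robot as it stands.
- The arm moves only by the shell command python3 -m pendant 'ROWS' [FORCE]. ROWS is JSON, a list of rows, each an object of numbers: "dx", "dy", "dz": the shift along the tool's x, y, z in m; "rx", "ry", "rz": the turn, a rotation vector about the tool's x, y, z in degrees; "hand": the finger opening in m, from 0 to 0.0854. In form: [{"dx": .., "dy": .., "dz": .., "rx": .., "ry": .., "rz": .., "hand": ..}, ...]. A call has 1 to 12 rows; each row shifts and turns the commanded pose from where the row before left it, along the tool's axes as they then stand; what a row does not reach is not made up. A row lasts 1/12 s, in which the tool goes at most 41.7 mm and 7.16 degrees, less where a joint would pass 70% of its speed; a pose out of reach is approached as far as the arm can. A call is refused whole if a number of a shift passes 0.0417 or a number of a turn 7.16, either way. A call with a gripper value outside its range is refused whole. The fingers move at their own pace and stop on an object; FORCE is the grip in N (left out, the last holds). Time passes only in rows, so rows that do not move let the fingers close. It gives the time, the measured TCP pose, the force, the opening and the grip force at its end, in the units of the state.
- manip.get_state(): the state, without advancing time (a new reading comes with each control period).
- manip.get_image(name): name is "scene" or "top" or "wrist"; returns a dict with "frame" (384x512x3 uint8, red, green, blue), "fx", "fy", "cx", "cy" (pixels), "distortion" ([k1, k2, p1, p2, k3] as OpenCV has them; the pictures are not rectified), "position" and "attitude" of the camera in the world; the wrist camera has in their place "mount" (4x4, takes a point from camera to tool coordinates, whose origin is the TCP and whose axes are the flange's). Camera axes: x right, y up, looking along -z (the intrinsics and any distortion apply to the point x, -y, -z); pixel columns grow to the right and rows downward; lengths in m; the calibration is good to about 2 mm. A picture is of the moment at which its call begins: read the wrist's pose just before it. There is no depth.
- manip.sign_off(): hands the job in; it is judged then, once.
The state is a dict: "clock": time; "qpos": joint angles; "qd": joint speeds; "effort": joint torques, N m; "position": TCP position; "ee_rot": TCP orientation; "contact_force": force on the tool from outside, world axes, zero at the start; "moment": the same for the moment, N m; "width": finger opening in m; "gripper_force": force on a finger pad.
Only numpy, scipy, OpenCV 4.12 (cv2) and the standard library are available. Lean on these libraries where they do the work, as an engineer would, in place of code of your own. Each camera call takes 0.05 s, during which the arm holds its last target. There are 200 camera calls.

## Working session

There is one attempt and no reset: what is moved stays moved. The work goes in short steps, Python scripts to look and compute and a shell command to move; the robot and the scene stay as the last step left them, time stands still between calls to the robot, and variables do not carry over. Pictures are saved under pics/ and viewed, at most 10 in all, crops included, and the job is handed in when it is done.

```bash
mkdir -p pics; ls
cat > h.py <<'E'
from rig import manip
import numpy as np, cv2, pickle
from scipy.spatial.transform import Rotation as R
def rot(q): return R.from_quat([q[1],q[2],q[3],q[0]]).as_matrix()
def grab(name):
    s=manip.get_state(); im=manip.get_image(name)
    if 'mount' in im:
        T=np.eye(4); T[:3,:3]=rot(s['ee_rot']); T[:3,3]=s['position']; T=T@np.array(im['mount'])
        im['Rw'],im['p']=T[:3,:3],T[:3,3]
    else:
        a=np.array(im['attitude']); im['Rw']=rot(a) if a.size==4 else a.reshape(3,3); im['p']=np.array(im['position'])
    im['bgr']=cv2.cvtColor(im['frame'],cv2.COLOR_RGB2BGR); return im
def K(im): return np.array([[im['fx'],0,im['cx']],[0,im['fy'],im['cy']],[0,0,1.]])
def ray(im,u,v):
    n=cv2.undistortPoints(np.array([[[u,v]]],float),K(im),np.array(im['distortion'],float))[0,0]
    d=im['Rw']@np.array([n[0],-n[1],-1]); return im['p'],d/np.linalg.norm(d)
def plane(im,u,v,z):
    p,d=ray(im,u,v); return p+d*(z-p[2])/d[2]
def tri(*obs):
    A=np.zeros((3,3));b=np.zeros(3)
    for im,u,v in obs:
        p,d=ray(im,u,v);M=np.eye(3)-np.outer(d,d);A+=M;b+=M@p
    x=np.linalg.solve(A,b); return x,[np.linalg.norm((np.eye(3)-np.outer(ray(*o)[1],ray(*o)[1]))@(x-o[0]['p'])) for o in obs]
def proj(im,X):
    c=im['Rw'].T@(np.array(X)-im['p']); return cv2.projectPoints(np.array([[c[0],-c[1],-c[2]]]),np.zeros(3),np.zeros(3),K(im),np.array(im['distortion'],float))[0].ravel()
E
python3 - <<'E'
from h import *
d={n:grab(n) for n in('scene','top')}
pickle.dump(d,open('v0.pkl','wb'))
for n in d:
    cv2.imwrite(f'pics/{n}0.png',cv2.resize(d[n]['bgr'],(800,600),interpolation=cv2.INTER_CUBIC)); print(n,d[n]['p'],d[n]['fx'],d[n]['distortion'])
print(manip.get_state(),manip.grasp_offset)
E
```

```text
pics
scene [ 1.05800933 -0.5435141   0.93107207] 371.26699788774664 [-0.04888451  0.          0.          0.          0.        ]
top [ 0.35898232 -0.02580758  1.10226816] 346.70138454331766 [-0.03266186  0.          0.          0.          0.        ]
{'clock': 0.1, 'qpos': array([-1.41901100e+00,  2.76574666e-01,  1.50599927e+00, -1.31199460e-07,
        1.36067377e+00, -1.20990073e-01]), 'qd': array([-0.00085387,  0.0006892 , -0.00336971, -0.00074396,  0.00160735,
       -0.00027996]), 'effort': array([ 2.52086938e-03, -4.17699623e+01, -2.46405333e+01, -1.72854775e-04,
        5.84670313e-03,  2.77819964e-06]), 'position': array([ 0.15483927, -0.55328924,  0.23050462]), 'ee_rot': array([-8.27425814e-04,  9.90713265e-01,  1.35965222e-01, -1.28055544e-05]), 'contact_force': array([0.23578808, 0.37304238, 0.00838453]), 'moment': array([ 0.00529202, -0.09079389, -0.00943732]), 'gripper_force': 0.0, 'width': 0.08524078560501579} -0.0187
```

View pics/scene0.png

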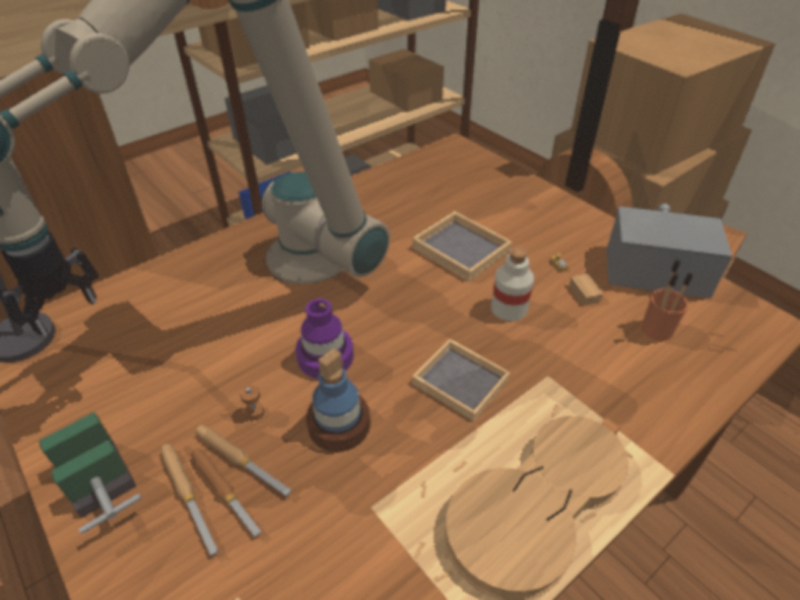

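View pics/top0.png

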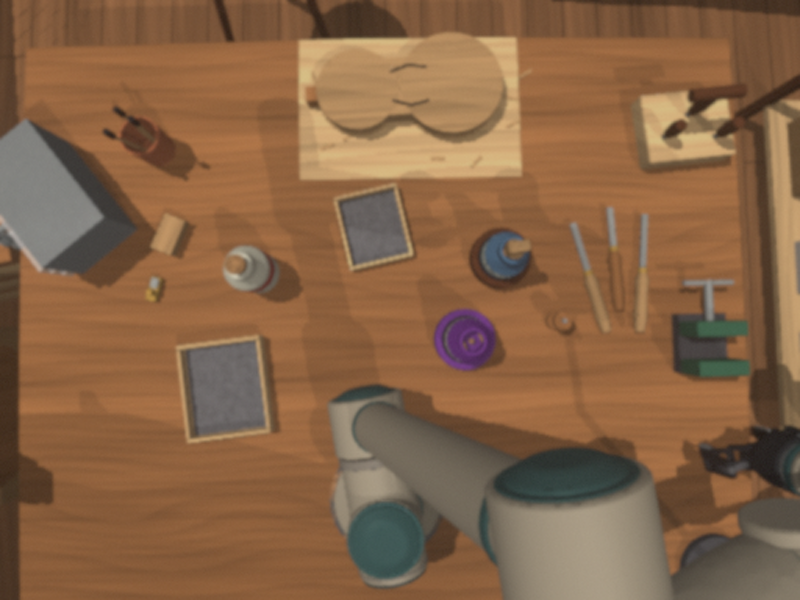

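Scene (800×600 px): the blue jar in its dark foot is at scene (338,410) / top (502,257), with its pale grip at scene (332,362) / top (516,247).

**What could be mistaken for the targets:**
- Purple jar on a purple foot: scene (325,340) / top (466,340). Not meant.
- White jar: scene (513,285) / top (248,270). Leave alone.
- Small stopper-like spool clamp: scene (250,400). Leave alone.
- Trays: scene (460,380) / top (375,228), and scene (462,245) / top (225,388). I'll choose by measured size.

Next I'll take a close crop of the blue jar and measure the trays.

Run:
```python
from h import *
d=pickle.load(open('v0.pkl','rb'))
s=d['scene']['bgr'][215:295,180:260]; t=d['top']['bgr'][130:190,290:350]
cv2.imwrite('pics/crop1.png',np.hstack([cv2.resize(s,(400,400),interpolation=cv2.INTER_CUBIC),cv2.resize(t,(400,400),interpolation=cv2.INTER_CUBIC)]))
im=d['top'];h=cv2.cvtColor(im['bgr'],cv2.COLOR_BGR2HSV)
# felt floors: low saturation grey
m=((h[...,1]<75)&(h[...,2]>60)&(h[...,2]<150)).astype(np.uint8)
m=cv2.morphologyEx(m,cv2.MORPH_OPEN,np.ones((3,3)))
for c in cv2.findContours(m,0,2)[0]:
    if 600<cv2.contourArea(c)<6000:
        r=cv2.minAreaRect(c); b=cv2.boxPoints(r); P=np.array([plane(im,*q,0.006)for q in b])
        print('grey',np.round(r[0],1),'centre',plane(im,*r[0],.006).round(4),'sides',np.linalg.norm(P[0]-P[1]).round(3),np.linalg.norm(P[1]-P[2]).round(3),'edge dir',np.round(P[1]-P[0],3),np.round(P[2]-P[1],3))
# blue
for n in d:
    h=cv2.cvtColor(d[n]['bgr'],cv2.COLOR_BGR2HSV)
    m=((abs(h[...,0].astype(int)-107)<10)&(h[...,1]>100)).astype(np.uint8)
    for c in cv2.findContours(m,0,2)[0]:
        if cv2.contourArea(c)>60: print(n,'blue',cv2.boundingRect(c),cv2.contourArea(c))
```

```text
grey [143.8 248.1] centre [0.2296 0.3234 0.006 ] sides 0.145 0.173 edge dir [ 0.015 -0.144  0.   ] [-0.172 -0.02   0.   ]
grey [238.6 145.1] centre [0.5494 0.0196 0.006 ] sides 0.115 0.134 edge dir [ 0.026 -0.112  0.   ] [-0.131 -0.03   0.   ]
grey [ 31.2 126.9] centre [0.6229 0.686  0.006 ] sides 0.204 0.337 edge dir [ 0.125 -0.161  0.   ] [-0.263 -0.21   0.   ]
```

View pics/crop1.png

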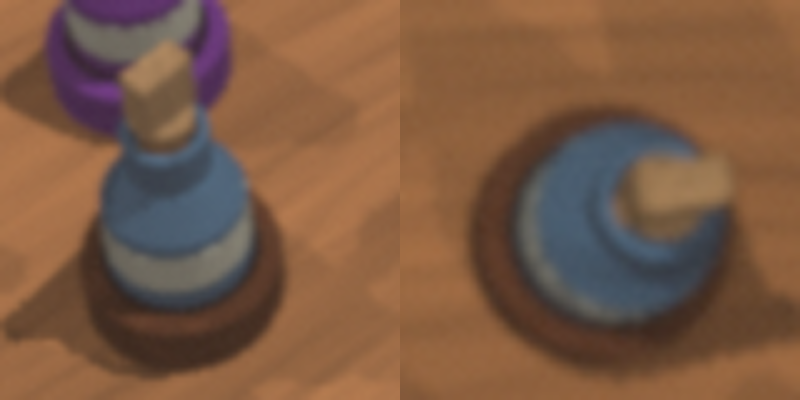

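The crop confirms the blue jar in a brown foot, with its pale rectangular grip at scene px (211,228) and top px (332,158), both native. The smaller tray is the one at (0.549, 0.020): its inside measures about 134×115 mm, against 173×145 mm for the other.

Run:
```python
from h import *
d=pickle.load(open('v0.pkl','rb')); S,T=d['scene'],d['top']
tc=np.array([[632,165],[728,152],[735,200],[638,218]],float)-[400,0]; tc=tc/(400/60)+[290,130]
sc=np.array([[122,75],[172,40],[190,58],[138,95]],float)/5+[180,215]
x,e=tri((T,*tc.mean(0)),(S,*sc.mean(0))); print('top',x,e)
P=np.array([plane(T,*q,x[2]) for q in tc]); print(P.round(4)); Q=np.array([plane(S,*q,x[2]) for q in sc]); print(Q.round(4))
# small tray felt centre in scene
h=cv2.cvtColor(S['bgr'],cv2.COLOR_BGR2HSV)
m=((h[...,1]<75)&(h[...,2]>60)&(h[...,2]<150)).astype(np.uint8)
for c in cv2.findContours(m,0,2)[0]:
    if cv2.contourArea(c)>500:
        b=cv2.boxPoints(cv2.minAreaRect(c)); a=cv2.approxPolyDP(c,6,True)[:,0]; print(a.tolist())
        if len(a)==4: print([plane(S,*q,.006).round(3).tolist() for q in a])
s=manip.get_state(); im=grab('wrist'); print(np.round(im['mount'],3), im['fx'],im['distortion'])
print('x,y tool', rot(s['ee_rot']).round(3))
```

```text
top [ 0.47890422 -0.23438322  0.1969411 ] [np.float64(0.0006243475761171898), np.float64(0.0006243475761171478)]
[[ 0.4864 -0.2148  0.1969]
 [ 0.4909 -0.2531  0.1969]
 [ 0.4717 -0.2553  0.1969]
 [ 0.4653 -0.2165  0.1969]]
[[ 0.4728 -0.2506  0.1969]
 [ 0.469  -0.2164  0.1969]
 [ 0.4856 -0.2163  0.1969]
 [ 0.4896 -0.2518  0.1969]]
[[59, 264], [25, 282], [48, 326], [57, 327], [50, 327], [58, 313], [66, 327], [52, 340], [89, 319], [71, 323], [85, 309]]
[[219, 234], [214, 245], [204, 236], [200, 265], [210, 275], [231, 265]]
[[287, 223], [270, 241], [303, 261], [319, 241]]
[[0.47, 0.057, 0.006], [0.493, -0.038, 0.006], [0.617, -0.011, 0.006], [0.593, 0.083, 0.006]]
[[272, 153], [299, 170], [318, 158], [292, 142]]
[[0.147, 0.27, 0.006], [0.296, 0.28, 0.006], [0.29, 0.391, 0.006], [0.142, 0.386, 0.006]]
[[122, 37], [130, 74], [144, 70], [152, 89], [144, 51]]
[[298, 11], [267, 20], [265, 29], [295, 60]]
[[-1.089, 1.602, 0.006], [-1.086, 1.287, 0.006], [-0.954, 1.157, 0.006], [-0.45, 0.964, 0.006]]
[[409, 0], [405, 16], [438, 8], [496, 28], [463, 138], [396, 132], [390, 181], [426, 183], [434
[... 289 characters left out ...]
 171], [188, 180], [236, 174], [248, 149], [234, 144], [223, 113], [236, 106], [219, 99], [203, 52], [235, 43], [260, 23], [199, 40], [184, 0]]
[[119, 0], [78, 0], [63, 18], [51, 9], [58, 0], [50, 11], [66, 23], [48, 30], [38, 15], [27, 21], [24, 41], [0, 55], [29, 40], [40, 47], [35, 52], [43, 50], [0, 71], [0, 155], [30, 146], [6, 101], [6, 77], [49, 51], [64, 60], [75, 92], [125, 77], [112, 24], [102, 22]]
[[-0.001  0.965  0.261  0.066]
 [ 1.     0.001  0.001  0.   ]
 [ 0.001  0.261 -0.965 -0.142]
 [ 0.     0.     0.     1.   ]] 325.77230636551934 [-0.03296005  0.          0.          0.          0.        ]
x,y tool [[ 0.963  0.269 -0.   ]
 [ 0.269 -0.963  0.002]
 [ 0.    -0.002 -1.   ]]
```

```bash
python3 -m pendant '[{"dz":-0.035,"rz":4.3},{"dz":-0.035,"rz":4.3},{"dx":0.029,"dy":-0.022},{"dx":0.029,"dy":-0.022},{"dx":0.029,"dy":-0.022},{"dx":0.029,"dy":-0.022},{"dx":0.029,"dy":-0.022},{"dx":0.029,"dy":-0.022},{"dx":0.029,"dy":-0.022},{"dx":0.029,"dy":-0.022},{"dx":0.029,"dy":-0.022},{"dx":0.029,"dy":-0.022}]' 40
python3 -m pendant '[{"dx":0,"hand":0.085},{"dx":0}]'
python3 - <<'E'
from h import *
s=manip.get_state();print(s['clock'],s['position'],rot(s['ee_rot']).round(3).tolist(),s['contact_force'].round(2))
im=grab('wrist');pickle.dump(im,open('w1.pkl','wb'));cv2.imwrite('pics/w1.png',cv2.resize(im['bgr'],(800,600),interpolation=cv2.INTER_CUBIC)); print(proj(im,[.479,-.234,.197]))
E
```

```text
0.15 [ 0.15483203 -0.55332959  0.23064031] [[0.963, 0.269, -0.0], [0.269, -0.963, 0.001], [0.0, -0.001, -1.0]] [-0.28 -0.03  0.72]
[145.5291607    9.81515035]invalid input
invalid input
```

View pics/w1.png

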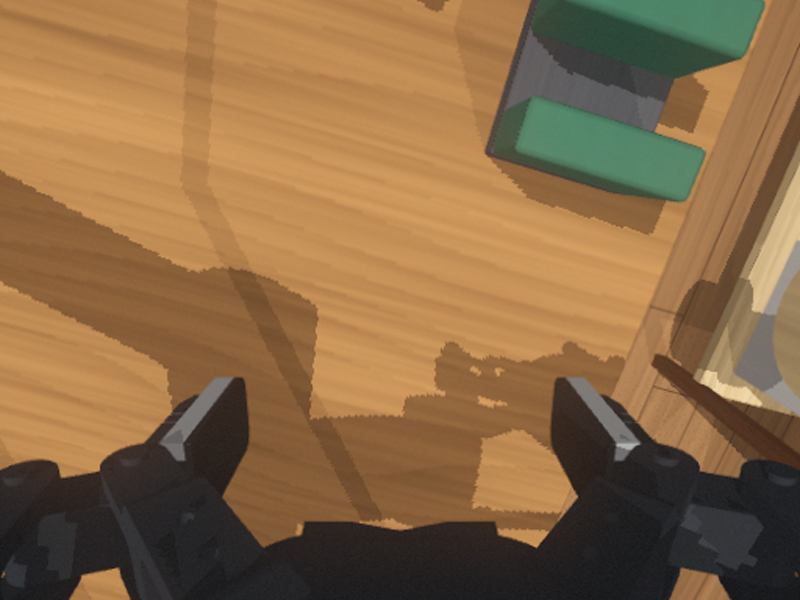

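The calls were refused, so the arm is still at the start: the wrist picture shows only the bench and the green vise at (600,120). The rows probably need every key, so I'll write them in full.

```bash
python3 -m pendant '[{"dx":0,"dy":0,"dz":-0.035,"rx":0,"ry":0,"rz":4.3,"hand":0.085},{"dx":0,"dy":0,"dz":-0.035,"rx":0,"ry":0,"rz":4.3,"hand":0.085},{"dx":0.029,"dy":-0.022,"dz":0,"rx":0,"ry":0,"rz":0,"hand":0.085},{"dx":0.029,"dy":-0.022,"dz":0,"rx":0,"ry":0,"rz":0,"hand":0.085},{"dx":0.029,"dy":-0.022,"dz":0,"rx":0,"ry":0,"rz":0,"hand":0.085},{"dx":0.029,"dy":-0.022,"dz":0,"rx":0,"ry":0,"rz":0,"hand":0.085},{"dx":0.029,"dy":-0.022,"dz":0,"rx":0,"ry":0,"rz":0,"hand":0.085},{"dx":0.029,"dy":-0.022,"dz":0,"rx":0,"ry":0,"rz":0,"hand":0.085},{"dx":0.029,"dy":-0.022,"dz":0,"rx":0,"ry":0,"rz":0,"hand":0.085},{"dx":0.029,"dy":-0.022,"dz":0,"rx":0,"ry":0,"rz":0,"hand":0.085},{"dx":0.029,"dy":-0.022,"dz":0,"rx":0,"ry":0,"rz":0,"hand":0.085},{"dx":0.029,"dy":-0.022,"dz":0,"rx":0,"ry":0,"rz":0,"hand":0.085}]' 40
python3 - <<'E'
from h import *
s=manip.get_state();print(s['clock'],s['position'],rot(s['ee_rot']).round(3).tolist(),s['contact_force'].round(2),abs(s['qd']).max())
E
```

```text
clock: 1.2
position: [0.4167, -0.2984, 0.3013]
ee_rot: [0.0, 0.998, 0.061, 0.0]
contact_force: [0.5, -0.5, 0.3]
width: 0.0848
gripper_force: 0.0
1.2 [ 0.41671216 -0.29836095  0.30127986] [[0.992, 0.122, 0.0], [0.122, -0.992, -0.0], [-0.0, 0.0, -1.0]] [ 0.5  -0.46  0.27] 0.8637391558346
```

```bash
python3 -m pendant '[{"dx":0,"dy":0,"dz":0,"rx":0,"ry":0,"rz":0,"hand":0.085},{"dx":0,"dy":0,"dz":0,"rx":0,"ry":0,"rz":0,"hand":0.085}]' >/dev/null
python3 -c "
from h import *
im=grab('wrist');pickle.dump(im,open('w1.pkl','wb'))"
python3 -m pendant '[{"dx":0.023,"dy":-0.019,"dz":0,"rx":0,"ry":0,"rz":0,"hand":0.085},{"dx":0.023,"dy":-0.019,"dz":0,"rx":0,"ry":0,"rz":0,"hand":0.085},{"dx":0.023,"dy":-0.018,"dz":0,"rx":0,"ry":0,"rz":0,"hand":0.085},{"dx":0,"dy":0,"dz":0,"rx":0,"ry":0,"rz":0,"hand":0.085},{"dx":0,"dy":0,"dz":0,"rx":0,"ry":0,"rz":0,"hand":0.085}]'
python3 - <<'E'
from h import *
a=pickle.load(open('w1.pkl','rb')); b=grab('wrist');pickle.dump(b,open('w2.pkl','wb'))
C=[]
for im in(a,b):
    u,v=proj(im,[.479,-.234,.197]).astype(int); x0=max(0,min(u-50,412)); y0=max(0,min(v-50,284)); print(u,v,x0,y0)
    C.append(cv2.resize(im['bgr'][y0:y0+100,x0:x0+100],(400,400),interpolation=cv2.INTER_CUBIC))
cv2.imwrite('pics/w12.png',np.hstack(C))
E
```

```text
clock: 1.83
position: [0.4772, -0.2365, 0.301]
ee_rot: [0.0, 0.998, 0.062, -0.001]
contact_force: [-0.4, 0.8, 0.4]
width: 0.0852
gripper_force: 0.0
178 99 128 49
252 189 202 139
```

View pics/w12.png

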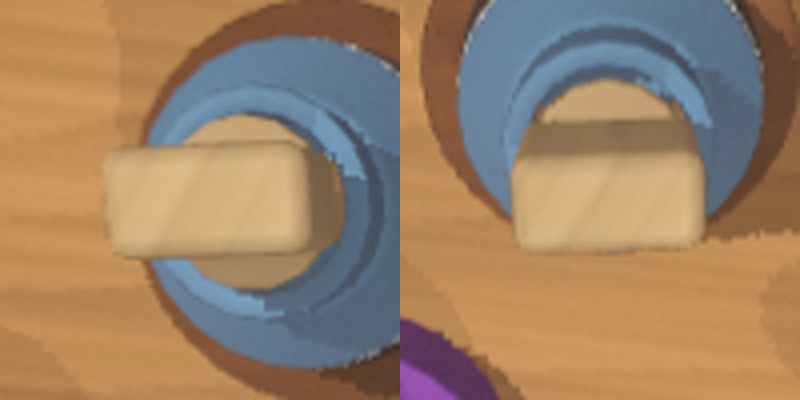

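The crops show the stopper grip's top face. In the left view (w1) the corners are about (105,152), (310,142), (308,248), (110,257); in the right view (w2) they are (115,160), (303,152), (303,245), (118,250), all in crop px at 4×. The blue neck rim shows around it, so this is the right jar.

Run:
```python
from h import *
a=pickle.load(open('w1.pkl','rb'));b=pickle.load(open('w2.pkl','rb'))
A=np.array([[105,152],[310,142],[308,248],[110,257]])/4+[128,49]-.5
B=np.array([[115,160],[303,152],[303,245],[118,250]])/4+[202,139]-.5
P=[]
for p,q in zip(A,B):
    x,e=tri((a,*p),(b,*q)); P.append(x); print(x.round(4),np.round(e,4)[0])
P=np.array(P); print('centre',P.mean(0)); 
x,e=tri((a,*A.mean(0)),(b,*B.mean(0)));print('c',x,e)
z=x[2]
for im,Q in((a,A),(b,B)):
    q=np.array([plane(im,*c,z) for c in Q]); l=(q[1]-q[0]+q[2]-q[3])/2; w=(q[0]-q[3]+q[1]-q[2])/2; print('c',q.mean(0).round(4),'L',np.linalg.norm(l),'W',np.linalg.norm(w),'yaw long',np.degrees(np.arctan2(l[0],-l[1])), 'w',np.degrees(np.arctan2(w[1],w[0])))
d=pickle.load(open('v0.pkl','rb'))
s=manip.get_state();Rt=rot(s['ee_rot']);print('tool yaw',np.degrees(np.arctan2(Rt[1,0],Rt[0,0])),s['position'])
print('3 view',tri((a,*A.mean(0)),(b,*B.mean(0)),(d['top'],332.5,157.6),(d['scene'],211.2,228.4)))
print('shift tool',Rt.T@(x-s['position']))
```

```text
[ 0.4856 -0.2161  0.1985] 0.0001
[ 0.4916 -0.2521  0.1971] 0.0005
[ 0.4734 -0.2541  0.1996] 0.0
[ 0.4676 -0.2183  0.1987] 0.0003
centre [ 0.47955913 -0.2351544   0.19846383]
c [ 0.47960027 -0.23515688  0.19834945] [np.float64(6.245472192705435e-05), np.float64(6.245472192706721e-05)]
c [ 0.4796 -0.2352  0.1983] L 0.03675426906622288 W 0.018485265993286044 yaw long 9.534706898875392 w 4.805539283223744
c [ 0.4795 -0.2351  0.1983] L 0.036174166927399075 W 0.01833447587590419 yaw long 9.047753461190336 w 7.846712579110036
tool yaw 6.985732940247022 [ 0.47665861 -0.23701296  0.30107556]
3 view (array([ 0.47922523, -0.23468453,  0.19702014]), [np.float64(0.00045504004066313603), np.float64(0.00046531744239080615), np.float64(0.000813697936155009), np.float64(0.0009956053560691894)])
shift tool [ 0.00327726 -0.0015544   0.10272095]
```

```bash
python3 -m pendant '[{"dx":0.003,"dy":-0.0015,"dz":0,"rx":0,"ry":0,"rz":-1.5,"hand":0.085},{"dx":0,"dy":0,"dz":0.03,"rx":0,"ry":0,"rz":0,"hand":0.085},{"dx":0,"dy":0,"dz":0.03,"rx":0,"ry":0,"rz":0,"hand":0.085},{"dx":0,"dy":0,"dz":0.03,"rx":0,"ry":0,"rz":0,"hand":0.085},{"dx":0,"dy":0,"dz":0.025,"rx":0,"ry":0,"rz":0,"hand":0.085},{"dx":0,"dy":0,"dz":0.015,"rx":0,"ry":0,"rz":0,"hand":0.085},{"dx":0,"dy":0,"dz":0.009,"rx":0,"ry":0,"rz":0,"hand":0.085},{"dx":0,"dy":0,"dz":0,"rx":0,"ry":0,"rz":0,"hand":0.085},{"dx":0,"dy":0,"dz":0,"rx":0,"ry":0,"rz":0,"hand":0.085},{"dx":0,"dy":0,"dz":0,"rx":0,"ry":0,"rz":0,"hand":0.085}]' 70
python3 - <<'E'
from h import *
im=grab('wrist');cv2.imwrite('pics/w3.png',cv2.resize(im['bgr'],(800,600)))
s=manip.get_state();print(s['position'],s['contact_force'])
E
```

```text
clock: 2.72
position: [0.4809, -0.2351, 0.1636]
ee_rot: [0.001, 0.997, 0.074, 0.001]
contact_force: [0.1, -0.5, 0.2]
width: 0.085
gripper_force: 0.0
[ 0.48104055 -0.23497981  0.16379657] [-0.75803791  0.44620785 -0.96996349]
```

View pics/w3.png

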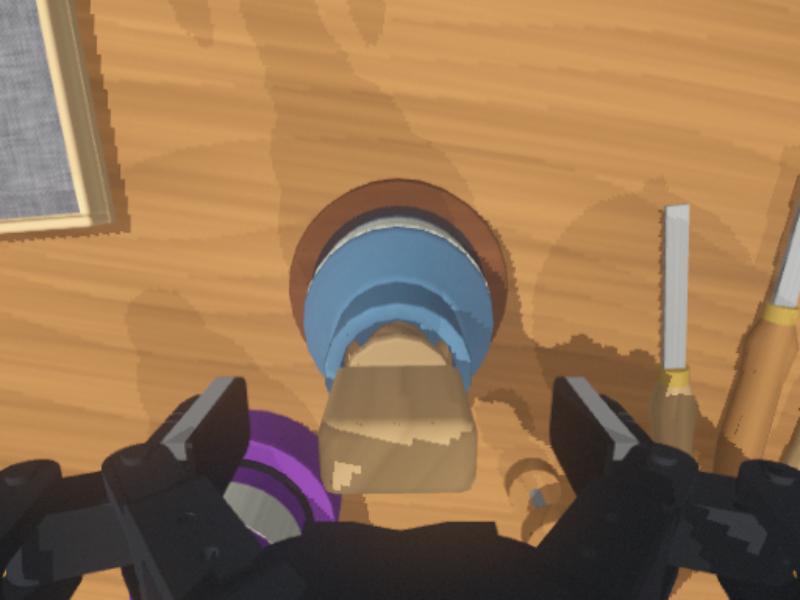

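The grip, px 320–477 wide, sits centred between the open pads at px 245 and 553. Closing now.

```bash
python3 -m pendant '[{"dx":-0.001,"dy":0,"dz":0,"rx":0,"ry":0,"rz":0,"hand":0.02},{"dx":0,"dy":0,"dz":0,"rx":0,"ry":0,"rz":0,"hand":0.02},{"dx":0,"dy":0,"dz":0,"rx":0,"ry":0,"rz":0,"hand":0.02},{"dx":0,"dy":0,"dz":0,"rx":0,"ry":0,"rz":0,"hand":0.02},{"dx":0,"dy":0,"dz":0,"rx":0,"ry":0,"rz":0,"hand":0.02},{"dx":0,"dy":0,"dz":0,"rx":0,"ry":0,"rz":0,"hand":0.02},{"dx":0,"dy":0,"dz":0,"rx":0,"ry":0,"rz":0,"hand":0.02},{"dx":0,"dy":0,"dz":0,"rx":0,"ry":0,"rz":0,"hand":0.02}]' 70
```

```text
clock: 3.43
position: [0.4795, -0.2345, 0.1629]
ee_rot: [0.001, 0.997, 0.074, 0.0]
contact_force: [-1.4, -0.6, 6.1]
width: 0.0374
gripper_force: 71.0
```

Gripped at 37.4 mm. First a quarter swing to about 13° about the pivot, roughly 24 mm below the TCP, without lifting.

```bash
python3 -m pendant '[{"dx":0,"dy":0.0014,"dz":0,"rx":3.25,"ry":0,"rz":0,"hand":0.02},{"dx":0,"dy":0.0014,"dz":0,"rx":3.25,"ry":0,"rz":0,"hand":0.02},{"dx":0,"dy":0.0014,"dz":0,"rx":3.25,"ry":0,"rz":0,"hand":0.02},{"dx":0,"dy":0.0014,"dz":0,"rx":3.25,"ry":0,"rz":0,"hand":0.02}]'
python3 -c "
from h import *
s=manip.get_state();print(s['contact_force'],s['moment'],rot(s['ee_rot'])[:,2])"
```

```text
clock: 3.77
position: [0.4804, -0.2401, 0.1647]
ee_rot: [-0.113, 0.991, 0.074, -0.008]
contact_force: [-3.8, 0.8, 17.3]
width: 0.0375
gripper_force: 74.8
[-3.82502236  0.7623718  17.34357478] [-0.16372318  0.79563838  0.12003955] [-0.03180373  0.22310952 -0.97427443]
```

```bash
python3 -m pendant '[{"dx":0,"dy":-0.0014,"dz":-0.0005,"rx":-3.25,"ry":0,"rz":0,"hand":0.02},{"dx":0,"dy":-0.0014,"dz":-0.0005,"rx":-3.25,"ry":0,"rz":0,"hand":0.02},{"dx":0,"dy":-0.0014,"dz":-0.0005,"rx":-3.25,"ry":0,"rz":0,"hand":0.02},{"dx":0,"dy":-0.0014,"dz":-0.0005,"rx":-3.25,"ry":0,"rz":0,"hand":0.02}]'
python3 -m pendant '[{"dx":0,"dy":-0.0014,"dz":-0.0005,"rx":-3.25,"ry":0,"rz":0,"hand":0.02},{"dx":0,"dy":-0.0014,"dz":-0.0005,"rx":-3.25,"ry":0,"rz":0,"hand":0.02},{"dx":0,"dy":-0.0014,"dz":-0.0005,"rx":-3.25,"ry":0,"rz":0,"hand":0.02},{"dx":0,"dy":-0.0014,"dz":-0.0005,"rx":-3.25,"ry":0,"rz":0,"hand":0.02}]'
python3 -c "
from h import *
s=manip.get_state();print(s['contact_force'],s['moment'],rot(s['ee_rot'])[:,2])"
```

```text
clock: 4.1
position: [0.4801, -0.2345, 0.1655]
ee_rot: [0.001, 0.997, 0.074, 0.001]
contact_force: [0.1, 0.4, 5.3]
width: 0.0373
gripper_force: 73.4
clock: 4.43
position: [0.4793, -0.2288, 0.1676]
ee_rot: [0.115, 0.991, 0.074, 0.01]
contact_force: [-2.1, 0.7, 7.4]
width: 0.0372
gripper_force: 74.0
[-2.10476622  0.65999084  7.4051832 ] [ 0.55259145  0.36638202 -0.05785109] [ 0.03662693 -0.22550227 -0.9735539 ]
```

```bash
python3 -m pendant '[{"dx":0,"dy":0.0016,"dz":-0.0005,"rx":3.25,"ry":0,"rz":0,"hand":0.02},{"dx":0,"dy":0.0016,"dz":-0.0005,"rx":3.25,"ry":0,"rz":0,"hand":0.02},{"dx":0,"dy":0.0016,"dz":-0.0005,"rx":3.25,"ry":0,"rz":0,"hand":0.02},{"dx":0,"dy":0.0016,"dz":-0.0005,"rx":3.25,"ry":0,"rz":0,"hand":0.02}]'
python3 -m pendant '[{"dx":0,"dy":0.0016,"dz":-0.0005,"rx":3.25,"ry":0,"rz":0,"hand":0.02},{"dx":0,"dy":0.0016,"dz":-0.0005,"rx":3.25,"ry":0,"rz":0,"hand":0.02},{"dx":0,"dy":0.0016,"dz":-0.0005,"rx":3.25,"ry":0,"rz":0,"hand":0.02},{"dx":0,"dy":0.0016,"dz":-0.0005,"rx":3.25,"ry":0,"rz":0,"hand":0.02}]'
python3 -c "
from h import *
s=manip.get_state();print(s['contact_force'],s['moment'],rot(s['ee_rot'])[:,2])"
```

```text
clock: 4.77
position: [0.4801, -0.2348, 0.1705]
ee_rot: [-0.0, 0.997, 0.075, 0.001]
contact_force: [-1.6, 0.0, 8.3]
width: 0.0372
gripper_force: 74.2
clock: 5.1
position: [0.4811, -0.2412, 0.1721]
ee_rot: [-0.114, 0.991, 0.074, -0.007]
contact_force: [-0.3, 1.6, 7.9]
width: 0.0372
gripper_force: 74.3
[-0.25354225  1.56211188  7.90910925] [ 0.26860063  0.11074659 -0.01150873] [-0.03100717  0.22503364 -0.97385749]
```

```bash
python3 -m pendant '[{"dx":0,"dy":-0.0018,"dz":-0.0005,"rx":-3.25,"ry":0,"rz":0,"hand":0.02},{"dx":0,"dy":-0.0018,"dz":-0.0005,"rx":-3.25,"ry":0,"rz":0,"hand":0.02},{"dx":0,"dy":-0.0018,"dz":-0.0005,"rx":-3.25,"ry":0,"rz":0,"hand":0.02},{"dx":0,"dy":-0.0018,"dz":-0.0005,"rx":-3.25,"ry":0,"rz":0,"hand":0.02},{"dx":0,"dy":-0.0018,"dz":-0.0005,"rx":-3.25,"ry":0,"rz":0,"hand":0.02},{"dx":0,"dy":-0.0018,"dz":-0.0005,"rx":-3.25,"ry":0,"rz":0,"hand":0.02},{"dx":0,"dy":-0.0018,"dz":-0.0005,"rx":-3.25,"ry":0,"rz":0,"hand":0.02},{"dx":0,"dy":-0.0018,"dz":-0.0005,"rx":-3.25,"ry":0,"rz":0,"hand":0.02}]'
python3 - <<'E'
from h import *
s=manip.get_state();print(s['contact_force'],s['moment'])
a=grab('scene');b=grab('wrist')
u,v=proj(a,[.48,-.235,.15]).astype(int)
C=cv2.resize(a['bgr'][v-50:v+50,u-50:u+50],(400,400),interpolation=cv2.INTER_CUBIC)
cv2.imwrite('pics/rock.png',np.hstack([C,cv2.resize(b['bgr'][100:340,130:370],(400,400))]))
E
```

```text
clock: 5.77
position: [0.4787, -0.2273, 0.175]
ee_rot: [0.114, 0.991, 0.074, 0.009]
contact_force: [0.2, -1.4, 0.1]
width: 0.0372
gripper_force: 74.3
[ 0.16806247 -1.36982729  0.05695999] [-0.23210153  0.0013212  -0.02699812]
```

View pics/rock.png

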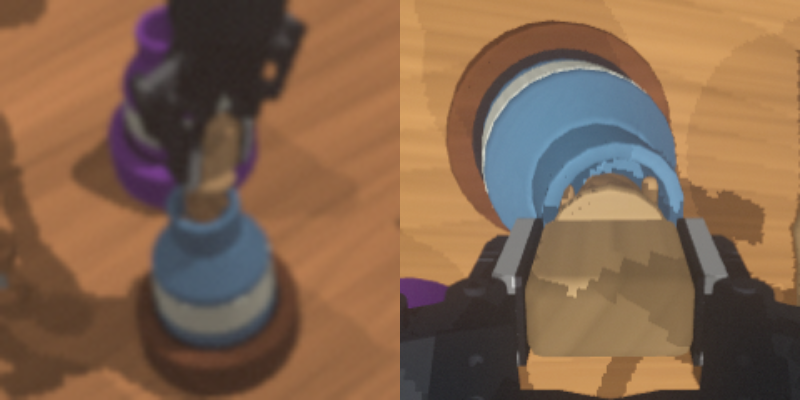

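The stopper is tilted in the jaws at crop (210,165), with its cork showing. The jar is still down in its foot at crop (215,300), and the pull is near zero. One more swing, then back upright.

```bash
python3 -m pendant '[{"dx":0,"dy":0.002,"dz":-0.0005,"rx":3.25,"ry":0,"rz":0,"hand":0.02},{"dx":0,"dy":0.002,"dz":-0.0005,"rx":3.25,"ry":0,"rz":0,"hand":0.02},{"dx":0,"dy":0.002,"dz":-0.0005,"rx":3.25,"ry":0,"rz":0,"hand":0.02},{"dx":0,"dy":0.002,"dz":-0.0005,"rx":3.25,"ry":0,"rz":0,"hand":0.02},{"dx":0,"dy":0.002,"dz":-0.0005,"rx":3.25,"ry":0,"rz":0,"hand":0.02},{"dx":0,"dy":0.002,"dz":-0.0005,"rx":3.25,"ry":0,"rz":0,"hand":0.02},{"dx":0,"dy":0.002,"dz":-0.0005,"rx":3.25,"ry":0,"rz":0,"hand":0.02},{"dx":0,"dy":0.002,"dz":-0.0005,"rx":3.25,"ry":0,"rz":0,"hand":0.02}]'
python3 -m pendant '[{"dx":0,"dy":-0.0022,"dz":-0.0005,"rx":-3.25,"ry":0,"rz":0,"hand":0.02},{"dx":0,"dy":-0.0022,"dz":-0.0005,"rx":-3.25,"ry":0,"rz":0,"hand":0.02},{"dx":0,"dy":-0.0022,"dz":-0.0005,"rx":-3.25,"ry":0,"rz":0,"hand":0.02},{"dx":0,"dy":-0.0022,"dz":-0.0005,"rx":-3.25,"ry":0,"rz":0,"hand":0.02},{"dx":0,"dy":0,"dz":-0.001,"rx":0,"ry":0,"rz":0,"hand":0.02},{"dx":0,"dy":0,"dz":-0.001,"rx":0,"ry":0,"rz":0,"hand":0.02}]'
```

```text
clock: 6.53
position: [0.4808, -0.2428, 0.179]
ee_rot: [-0.116, 0.99, 0.074, -0.008]
contact_force: [-0.2, 0.0, -0.4]
width: 0.0372
gripper_force: 74.8
clock: 7.03
position: [0.4791, -0.2336, 0.1842]
ee_rot: [-0.001, 0.997, 0.075, -0.0]
contact_force: [-1.0, -0.2, -0.8]
width: 0.0372
gripper_force: 75.7
```

It's free: only about 0.8 N, which is the stopper's weight. Lift clear and carry it to the tray.

```bash
python3 -m pendant '[{"dx":0,"dy":0,"dz":-0.004,"rx":0,"ry":0,"rz":0,"hand":0.02},{"dx":0,"dy":0,"dz":-0.008,"rx":0,"ry":0,"rz":0,"hand":0.02},{"dx":0,"dy":0,"dz":-0.015,"rx":0,"ry":0,"rz":0,"hand":0.02},{"dx":0,"dy":0,"dz":-0.02,"rx":0,"ry":0,"rz":0,"hand":0.02},{"dx":0,"dy":0,"dz":-0.02,"rx":0,"ry":0,"rz":0,"hand":0.02},{"dx":0,"dy":0,"dz":-0.01,"rx":0,"ry":0,"rz":0,"hand":0.02}]'
python3 -m pendant '[{"dx":0.005,"dy":-0.012,"dz":0,"rx":0,"ry":0,"rz":0,"hand":0.02},{"dx":0.01,"dy":-0.024,"dz":0,"rx":0,"ry":0,"rz":0,"hand":0.02},{"dx":0.01,"dy":-0.024,"dz":0,"rx":0,"ry":0,"rz":0,"hand":0.02},{"dx":0.01,"dy":-0.024,"dz":0,"rx":0,"ry":0,"rz":0,"hand":0.02},{"dx":0.01,"dy":-0.024,"dz":0,"rx":0,"ry":0,"rz":0,"hand":0.02},{"dx":0.01,"dy":-0.024,"dz":0,"rx":0,"ry":0,"rz":0,"hand":0.02},{"dx":0.005,"dy":-0.012,"dz":0,"rx":0,"ry":0,"rz":0,"hand":0.02},{"dx":0,"dy":0,"dz":0,"rx":0,"ry":0,"rz":0,"hand":0.02},{"dx":0,"dy":0,"dz":0,"rx":0,"ry":0,"rz":0,"hand":0.02}]'
python3 -c "
from h import *
im=grab('wrist');pickle.dump(im,open('t1.pkl','wb'))"
python3 -m pendant '[{"dx":0.012,"dy":-0.024,"dz":0,"rx":0,"ry":0,"rz":0,"hand":0.02},{"dx":0.012,"dy":-0.024,"dz":0,"rx":0,"ry":0,"rz":0,"hand":0.02},{"dx":0.012,"dy":-0.024,"dz":0,"rx":0,"ry":0,"rz":0,"hand":0.02},{"dx":0.008,"dy":-0.024,"dz":0,"rx":0,"ry":0,"rz":0,"hand":0.02},{"dx":0,"dy":0,"dz":0,"rx":0,"ry":0,"rz":0,"hand":0.02},{"dx":0,"dy":0,"dz":0,"rx":0,"ry":0,"rz":0,"hand":0.02},{"dx":0,"dy":0,"dz":0,"rx":0,"ry":0,"rz":0,"hand":0.02}]'
python3 - <<'E'
from h import *
b=grab('wrist');pickle.dump(b,open('t2.pkl','wb'));a=pickle.load(open('t1.pkl','rb'))
cv2.imwrite('pics/t.png',cv2.resize(np.hstack([a['bgr'],b['bgr']]),(800,300),interpolation=cv2.INTER_AREA))
for im in(a,b):
    h=cv2.cvtColor(im['bgr'],cv2.COLOR_BGR2HSV)
    m=((h[...,1]<70)&(h[...,2]>75)).astype(np.uint8);m=cv2.morphologyEx(m,cv2.MORPH_OPEN,np.ones((5,5)))
    c=max(cv2.findContours(m,0,2)[0],key=cv2.contourArea); print(cv2.contourArea(c),cv2.approxPolyDP(c,5,True)[:,0].tolist())
E
```

```text
clock: 7.53
position: [0.4805, -0.236, 0.2644]
ee_rot: [0.001, 0.997, 0.074, 0.002]
contact_force: [1.0, 0.5, -1.3]
width: 0.0372
gripper_force: 75.7
clock: 8.28
position: [0.5169, -0.0821, 0.2605]
ee_rot: [-0.0, 0.997, 0.075, -0.001]
contact_force: [-1.0, -0.5, -0.4]
width: 0.0375
gripper_force: 75.7
clock: 8.92
position: [0.5463, 0.0171, 0.261]
ee_rot: [0.0, 0.997, 0.074, -0.0]
contact_force: [-0.3, -0.5, -0.6]
width: 0.0374
gripper_force: 75.7
10944.5 [[218, 59], [121, 66], [138, 179], [228, 174]]
10023.0 [[299, 99], [203, 105], [214, 212], [254, 203], [303, 207]]
```

View pics/t.png

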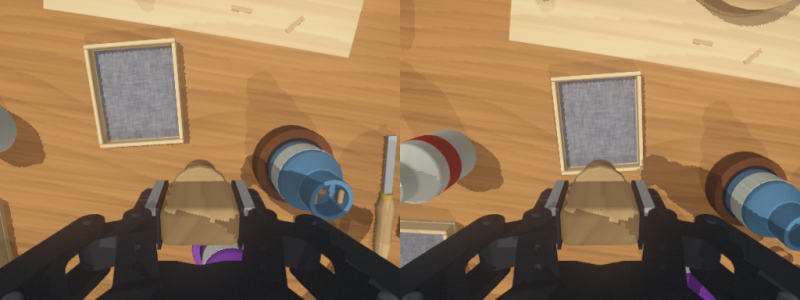

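Both views show the small tray, felt centred near native (176,120) then (255,155). The stopper is held upright in the jaws, and the blue jar is open and sitting in its foot.

Run:
```python
from h import *
a=pickle.load(open('t1.pkl','rb'));b=pickle.load(open('t2.pkl','rb'));v=pickle.load(open('v0.pkl','rb'))
A=[[218,59],[121,66],[138,179],[228,174]];B=[[299,99],[203,105],[214,212],[303,207]]
for p,q in zip(A,B):
    x,e=tri((a,*p),(b,*q)); print(x.round(4),np.round(e,4))
for im,Q in((a,A),(b,B)):print('felt centre',np.mean([plane(im,*q,.006) for q in Q],0).round(4))
S,T=v['scene'],v['top']
sc=np.array([[287,223],[270,241],[303,261],[319,241]]).mean(0)
print('felt centre scene+top',tri((S,*sc),(T,238.6,145.1)))
s=manip.get_state();Rt=rot(s['ee_rot']);print(Rt.T@(np.array([.546,.021,.05])-s['position']),s['clock'])
```

```text
[ 0.6248 -0.0228  0.0086] [0.0001 0.0001]
[0.6016 0.0878 0.005 ] [0. 0.]
[0.471  0.0597 0.006 ] [0.0004 0.0004]
[ 0.4952 -0.0513  0.0097] [0.0006 0.0006]
felt centre [0.5477 0.0185 0.006 ]
felt centre [0.5482 0.018  0.006 ]
felt centre scene+top (array([0.5481166 , 0.01920093, 0.01150141]), [np.float64(0.00042079386123184434), np.float64(0.00042079386123178953)])
[ 0.00046881 -0.00422154  0.21114559] 8.9667
```

```bash
python3 -m pendant '[{"dx":0.002,"dy":-0.001,"dz":0.015,"rx":0,"ry":0,"rz":0,"hand":0.02},{"dx":0,"dy":0,"dz":0.03,"rx":0,"ry":0,"rz":0,"hand":0.02},{"dx":0,"dy":0,"dz":0.03,"rx":0,"ry":0,"rz":0,"hand":0.02},{"dx":0,"dy":0,"dz":0.03,"rx":0,"ry":0,"rz":0,"hand":0.02},{"dx":0,"dy":0,"dz":0.03,"rx":0,"ry":0,"rz":0,"hand":0.02},{"dx":0,"dy":0,"dz":0.03,"rx":0,"ry":0,"rz":0,"hand":0.02},{"dx":0,"dy":0,"dz":0.02,"rx":0,"ry":0,"rz":0,"hand":0.02},{"dx":0,"dy":0,"dz":0.013,"rx":0,"ry":0,"rz":0,"hand":0.02},{"dx":0,"dy":0,"dz":0.006,"rx":0,"ry":0,"rz":0,"hand":0.02},{"dx":0,"dy":0,"dz":0,"rx":0,"ry":0,"rz":0,"hand":0.02},{"dx":0,"dy":0,"dz":0,"rx":0,"ry":0,"rz":0,"hand":0.02}]'
python3 -m pendant '[{"dx":0,"dy":0,"dz":0.001,"rx":0,"ry":0,"rz":0,"hand":0.02},{"dx":0,"dy":0,"dz":0.001,"rx":0,"ry":0,"rz":0,"hand":0.02},{"dx":0,"dy":0,"dz":0.001,"rx":0,"ry":0,"rz":0,"hand":0.02},{"dx":0,"dy":0,"dz":0.001,"rx":0,"ry":0,"rz":0,"hand":0.02},{"dx":0,"dy":0,"dz":0,"rx":0,"ry":0,"rz":0,"hand":0.02}]'
```

```text
clock: 9.88
position: [0.5488, 0.0187, 0.0579]
ee_rot: [0.0, 0.997, 0.074, 0.0]
contact_force: [-0.4, 0.6, -0.6]
width: 0.0372
gripper_force: 75.7
clock: 10.3
position: [0.5484, 0.0196, 0.0536]
ee_rot: [0.0, 0.997, 0.074, 0.0]
contact_force: [0.4, 0.4, -1.5]
width: 0.0373
gripper_force: 75.7
```

```bash
python3 -m pendant '[{"dx":0,"dy":0,"dz":0.001,"rx":0,"ry":0,"rz":0,"hand":0.02},{"dx":0,"dy":0,"dz":0.001,"rx":0,"ry":0,"rz":0,"hand":0.02},{"dx":0,"dy":0,"dz":0.001,"rx":0,"ry":0,"rz":0,"hand":0.02},{"dx":0,"dy":0,"dz":0.001,"rx":0,"ry":0,"rz":0,"hand":0.02},{"dx":0,"dy":0,"dz":0.001,"rx":0,"ry":0,"rz":0,"hand":0.02},{"dx":0,"dy":0,"dz":0,"rx":0,"ry":0,"rz":0,"hand":0.02}]'
python3 -m pendant '[{"dx":0,"dy":0,"dz":0.001,"rx":0,"ry":0,"rz":0,"hand":0.02},{"dx":0,"dy":0,"dz":0.001,"rx":0,"ry":0,"rz":0,"hand":0.02},{"dx":0,"dy":0,"dz":0,"rx":0,"ry":0,"rz":0,"hand":0.02}]'
```

```text
clock: 10.8
position: [0.5482, 0.0196, 0.0481]
ee_rot: [-0.0, 0.997, 0.074, -0.0]
contact_force: [-0.2, -0.7, -0.5]
width: 0.0371
gripper_force: 75.7
clock: 11.05
position: [0.5482, 0.0195, 0.0462]
ee_rot: [0.0, 0.997, 0.074, -0.0]
contact_force: [-0.1, 0.1, 0.2]
width: 0.0375
gripper_force: 75.7
```

```bash
python3 -m pendant '[{"dx":0,"dy":0,"dz":0.001,"rx":0,"ry":0,"rz":0,"hand":0.02},{"dx":0,"dy":0,"dz":0,"rx":0,"ry":0,"rz":0,"hand":0.02}]'
python3 -m pendant '[{"dx":0,"dy":0,"dz":0.001,"rx":0,"ry":0,"rz":0,"hand":0.02},{"dx":0,"dy":0,"dz":0,"rx":0,"ry":0,"rz":0,"hand":0.02}]'
python3 -m pendant '[{"dx":0,"dy":0,"dz":0.001,"rx":0,"ry":0,"rz":0,"hand":0.02},{"dx":0,"dy":0,"dz":0,"rx":0,"ry":0,"rz":0,"hand":0.02}]'
```

```text
clock: 11.22
position: [0.5483, 0.0195, 0.0453]
ee_rot: [0.0, 0.997, 0.074, -0.0]
contact_force: [-0.4, -0.5, -0.8]
width: 0.0372
gripper_force: 75.7
clock: 11.38
position: [0.5483, 0.0195, 0.0443]
ee_rot: [0.0, 0.997, 0.074, -0.0]
contact_force: [0.4, 0.0, -0.0]
width: 0.0372
gripper_force: 75.7
clock: 11.55
position: [0.5483, 0.0195, 0.0433]
ee_rot: [0.0, 0.997, 0.074, -0.0]
contact_force: [0.3, -0.1, -1.4]
width: 0.0368
gripper_force: 75.7
```

```bash
python3 -m pendant '[{"dx":0,"dy":0,"dz":0.001,"rx":0,"ry":0,"rz":0,"hand":0.02},{"dx":0,"dy":0,"dz":0,"rx":0,"ry":0,"rz":0,"hand":0.02}]' | grep -E 'pos|cont'
python3 -m pendant '[{"dx":0,"dy":0,"dz":0.001,"rx":0,"ry":0,"rz":0,"hand":0.02},{"dx":0,"dy":0,"dz":0,"rx":0,"ry":0,"rz":0,"hand":0.02}]' | grep -E 'pos|cont'
```

```text
position: [0.5483, 0.0195, 0.0423]
contact_force: [-0.3, -0.7, -0.8]
position: [0.5483, 0.0195, 0.0413]
contact_force: [-0.4, 0.0, -1.2]
```

```bash
python3 -m pendant '[{"dx":0,"dy":0,"dz":0.001,"rx":0,"ry":0,"rz":0,"hand":0.02},{"dx":0,"dy":0,"dz":0,"rx":0,"ry":0,"rz":0,"hand":0.02}]' | grep -E 'pos|cont'
python3 -m pendant '[{"dx":0,"dy":0,"dz":0.001,"rx":0,"ry":0,"rz":0,"hand":0.02},{"dx":0,"dy":0,"dz":0,"rx":0,"ry":0,"rz":0,"hand":0.02}]' | grep -E 'pos|cont'
```

```text
position: [0.5484, 0.0195, 0.041]
contact_force: [-0.4, 0.6, 3.5]
position: [0.5485, 0.0195, 0.0409]
contact_force: [-2.1, 0.3, 10.8]
```

Run:
```python
from h import *
a=grab('scene');b=grab('wrist')
u,v=proj(a,[.548,.019,.03]).astype(int); print(u,v,'felt z6 under TCP in crop',(proj(a,[.548,.019,.006])-[u-40,v-40])*7.5)
C=cv2.resize(a['bgr'][v-40:v+40,u-40:u+40],(600,600),interpolation=cv2.INTER_CUBIC)
cv2.imwrite('pics/place.png',C)
```

```text
295 237 felt z6 under TCP in crop [297.7327894  341.95270259]
```

View pics/place.png

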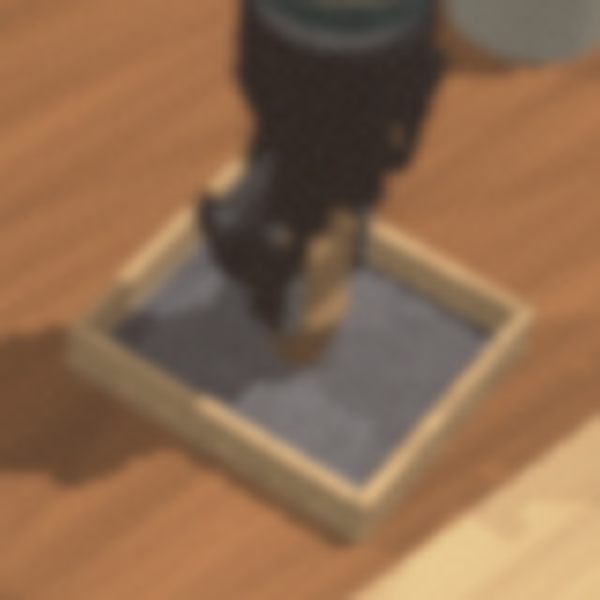

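The stopper stands on the felt at crop (305,350), in the middle of the tray, with a contact force of 10.8 N. I'll ease off about 1 mm, open gradually, check, then withdraw.

```bash
python3 -m pendant '[{"dx":0,"dy":0,"dz":-0.0013,"rx":0,"ry":0,"rz":0,"hand":0.02},{"dx":0,"dy":0,"dz":0,"rx":0,"ry":0,"rz":0,"hand":0.02}]' 20
python3 -m pendant '[{"dx":0,"dy":0,"dz":0,"rx":0,"ry":0,"rz":0,"hand":0.038},{"dx":0,"dy":0,"dz":0,"rx":0,"ry":0,"rz":0,"hand":0.04},{"dx":0,"dy":0,"dz":0,"rx":0,"ry":0,"rz":0,"hand":0.042},{"dx":0,"dy":0,"dz":0,"rx":0,"ry":0,"rz":0,"hand":0.045},{"dx":0,"dy":0,"dz":0,"rx":0,"ry":0,"rz":0,"hand":0.05},{"dx":0,"dy":0,"dz":0,"rx":0,"ry":0,"rz":0,"hand":0.06},{"dx":0,"dy":0,"dz":0,"rx":0,"ry":0,"rz":0,"hand":0.07},{"dx":0,"dy":0,"dz":0,"rx":0,"ry":0,"rz":0,"hand":0.075},{"dx":0,"dy":0,"dz":0,"rx":0,"ry":0,"rz":0,"hand":0.075},{"dx":0,"dy":0,"dz":0,"rx":0,"ry":0,"rz":0,"hand":0.075}]'
python3 -m pendant '[{"dx":0,"dy":0,"dz":-0.005,"rx":0,"ry":0,"rz":0,"hand":0.075},{"dx":0,"dy":0,"dz":-0.01,"rx":0,"ry":0,"rz":0,"hand":0.075},{"dx":0,"dy":0,"dz":-0.02,"rx":0,"ry":0,"rz":0,"hand":0.075},{"dx":0,"dy":0,"dz":-0.03,"rx":0,"ry":0,"rz":0,"hand":0.075},{"dx":0,"dy":0,"dz":-0.03,"rx":0,"ry":0,"rz":0,"hand":0.075},{"dx":0,"dy":0,"dz":-0.02,"rx":0,"ry":0,"rz":0,"hand":0.075},{"dx":0,"dy":0,"dz":-0.01,"rx":0,"ry":0,"rz":0,"hand":0.075},{"dx":0,"dy":0,"dz":0,"rx":0,"ry":0,"rz":0,"hand":0.075},{"dx":0,"dy":0,"dz":0,"rx":0,"ry":0,"rz":0,"hand":0.075}]'
python3 - <<'E'
from h import *
b=grab('wrist');a=grab('scene')
cv2.imwrite('pics/end.png',np.hstack([cv2.resize(b['bgr'],(400,300)),cv2.resize(a['bgr'][150:330,130:370],(400,300))]))
E
```

```text
clock: 12.48
position: [0.5487, 0.0195, 0.041]
ee_rot: [0.0, 0.997, 0.074, 0.0]
contact_force: [-0.7, 0.2, -0.4]
width: 0.0371
gripper_force: 76.1
clock: 13.32
position: [0.5484, 0.0195, 0.0407]
ee_rot: [0.0, 0.997, 0.074, -0.0]
contact_force: [-0.6, -0.8, 0.1]
width: 0.0749
gripper_force: 0.0
clock: 14.07
position: [0.5482, 0.0196, 0.1659]
ee_rot: [0.0, 0.997, 0.074, 0.0]
contact_force: [-0.4, -0.4, -0.1]
width: 0.0751
gripper_force: 0.0
```

View pics/end.png

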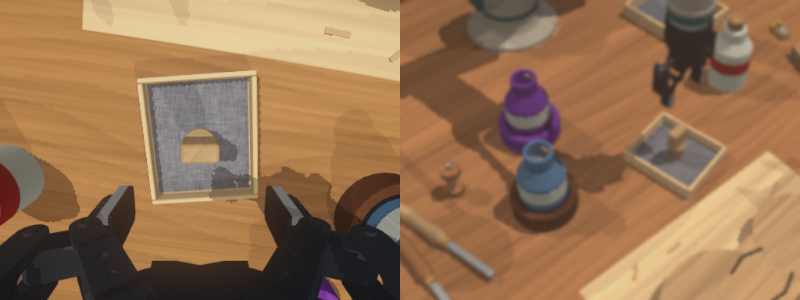

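The stopper stands upright in the small tray, at wrist crop (200,147) and scene crop (677,138). The blue jar is open and down in its foot at (543,190), the white jar and tools haven't moved, and the hand is clear.

```bash
python3 -c "
from rig import manip
print(manip.sign_off())"
```

```text
the job is handed in; nothing more can be done
None
```

The blue jar is open and down in its foot, the stopper stands released in the smaller plywood tray, the white jar and tools look untouched, and the job was handed in at about 14 s.

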